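# Weigh the loaf from behind the jars

## Robot

A 6-joint arm with a two-finger parallel gripper is mounted at the origin on the work surface. World frame = base frame: x ahead of the robot, y to its left, z up, the work surface at z = 0. Lengths are in m, angles in rad, forces in N, time in s.
With the tool pointing down it reaches from about 0.25 to 0.775 m from the base axis. Payload 4 kg.
Tool frame: the origin (TCP) lies midway between the tips of the shut fingers; the grasp point (between the pads) lies 19 mm behind it; z points along the fingers, y is the direction in which the jaws open and shut (so a half turn about z gives the same grasp; the last joint's range is limited). The gripper opens to 94 mm and grips with 3 to 60 N. Pads are 16 mm wide; open, the fingers measure 119 mm over their backs; the gripper's body (75 mm by 177 mm) begins 78 mm behind the grasp point.
Start: joints at [-1.406, 0.087, 1.371, -0, 1.684, -0.103], TCP at [0.146, -0.53, 0.174] pointing down, gripper open.
Joint ranges: [-3.1, 3.1], [-0.76, 2.03], [0.27, 2.55], [-1.08, 4.22], [0.17, 2.65], [-2.57, 2.57]. Speed limits (rad/s): [2.79, 2.79, 3.14, 3.14, 3.14, 3.14].

## Interface

Orientations are given as [roll, pitch, yaw] about the fixed x, y, z axes, in that order (R = Rz(yaw) Ry(pitch) Rx(roll)).
In Python, from bench import get_obs, snapshot, ticket gives the robot as it stands.
- The arm moves only by the shell command python3 -m creep 'ROWS' [OPENING]. ROWS is JSON, a list that holds one entry, the list of rows, each a list of 4 numbers: the shift along the tool's x, y, z in mm, then the turn about the tool's z in degrees. A call has 1 to 8 rows; each row shifts and turns the commanded pose from where the row before left it, along the tool's axes as they then stand; what a row does not reach is not made up. A row lasts 1/8 s, in which the tool goes at most 62.5 mm and 10.7 degrees, less where a joint would pass 70% of its speed; a pose out of reach is approached as far as the arm can. A call with a gripper value outside its range is refused whole. OPENING is the opening, from 0 (shut) to 1 (fully open), set as the call begins (- or left out, the last holds). The fingers move at their own pace and stop on an object; the grip force is fixed at half the most. Time passes only in rows, so rows that do not move let the fingers close. It gives the time, the measured TCP pose, the force and the opening at its end, in the units of the state.
- get_obs(): the state, without advancing time (a new reading comes with each control period).
- snapshot(name): name is "scene" or "top" or "wrist"; returns a dict with "color" (400x640x3 uint8, red, green, blue), "depth" (400x640 float32, m along the optical axis (not along the pixel's ray), 0 where there is no reading), "fx", "fy", "cx", "cy" (pixels), "extrinsics" (4x4, takes a point from world to camera coordinates). Camera axes: x right, y down, z forward; pixel columns grow to the right and rows downward; lengths in m; the calibration is good to about 2 mm. A picture is of the moment at which its call begins.
- ticket.close_job(): hands the job in, once; it reports no verdict.
The state is a dict: "time": time; "joint_positions": joint angles; "qvel": joint speeds; "joint_torque": joint torques, N m; "tool_pos": TCP position; "ee_rot": TCP orientation; "wrist_force": force on the tool from outside, world axes, zero at the start; "wrist_torque": the same for the moment, N m; "width": finger opening in m.
Only numpy, scipy, OpenCV 4.12 (cv2) and the standard library are available. Lean on these libraries where they do the work, as an engineer would, in place of code of your own. Each camera call takes 0.05 s, during which the arm holds its last target. There are 200 camera calls.

## Task

The loaf at the back of the wooden display board has to be weighed, but the honey jar, the square tin and the sugar shaker stand in front of it: first stand all three in the aluminium tray, then lay the loaf on the middle of the scale's pan, lengthwise along the pan, and only then stand each of the three back on the very spot of the board where it stood at the start. Keep everything upright and leave the mug, the coin dish and the brush alone.

Things in the scene. Friction and masses are not known exactly. Their poses are not given: they have to be found in the camera images.
- honey_jar: Round jar of honey: amber body 56 mm across, with a paper label, brass-coloured lid also 56 mm across (from 109 mm up), 130 mm tall, about 0.45 kg. Stands on the display board in the front row. Origin: centre of its underside; z up.
- square_tin: Square steel tin 54 x 54 mm, straight sides to 120 mm, with a flat round dark cap 38 mm across on top (130 mm in all), about 0.35 kg. Stands in the front row, turned slightly. Origin: centre of its underside; x and y square to its faces, z up.
- sugar_shaker: Round metal shaker 52 mm across, straight to 118 mm, then a perforated dome (136 mm in all), about 0.3 kg. Stands in the front row. Origin: centre of its underside; z up. The three of the front row stand in any order, about 76 mm apart centre to centre, with 12 mm or more between neighbours.
- loaf: Brown crusty loaf, hard, 200 mm long (its x), 60 mm wide (its y), 64 mm high with a rounded top (sides upright to about 35 mm), about 0.35 kg. Lies at the back of the board along the row, about 5 to 18 mm behind the three standing things. Origin: centre of its underside; z up.
- display_board: Low light-wood board, 200 mm deep (x) by 250 mm wide (y), 12 mm thick, fixed. The front row stands on the half nearer the robot (about x = -20 mm), the loaf on the far half (about x = +52 mm). Origin: centre of its underside.
- side_tray: Aluminium tray, 300 mm (x) by 150 mm (y) outside, rim 22 mm high, walls and floor 6 mm thick, fixed, empty at the start. It lies to one side of the board, the scale to the other; which side changes. Room for the three standing things in a row along its x. Origin: centre of its underside.
- scale_pan (a point): Centre of the top face of the shop scale's flat steel pan, 70 mm above the work surface; the pan is 230 mm long (this point's x axis) and 165 mm wide (y) and does not give. The scale is fixed: a black housing 290 mm long and 170 mm wide under the pan, with a grey display ledge (top 80 mm high) at the end nearer the robot, 118 to 164 mm towards -x of this point. It lies on the other side of the board from the tray.
- mug: White mug, 80 mm across, 88 mm tall, with a handle, beyond the board: a bystander. Origin: centre of its underside.
- coin_dish: Low dark-wood bowl, 120 mm across, 28 mm tall, beyond the board: a bystander. Origin: centre of its underside.
- pastry_brush: Small flat brush with a wooden handle, lying beyond the board, between the mug and the dish: a bystander. Origin: its underside near the middle; x along its length.
Mind the look-alikes: they are no part of the job. Leave any pink, purple or red look-alike of the square_tin alone.

How it is judged:
By the outcome, as a careful person would: the job done as asked, in the order asked, and still so for the second after the job is handed in, with the robot touching nothing.
It also fails if it takes over 144 s, if anything falls off the work surface, if the arm or the gripper's body presses on something with over 40 N, if the wrist force passes 120 N, or if a joint passes its speed limit or range.

## Working session

There is one attempt and no reset: what is moved stays moved. The work goes in short steps, Python scripts to look and compute and a shell command to move; the robot and the scene stay as the last step left them, time stands still between calls to the robot, and variables do not carry over. Pictures are saved under pics/ and viewed, on a budget of 14 in all, crops included, one or two more only if the job needs it, and the job is handed in when it is done.

```bash
ls; mkdir -p pics; cat > h.py <<'E'
import numpy as np, cv2, sys
from bench import get_obs, snapshot, ticket
def snap(n):
    s=snapshot(n); np.savez(f'/tmp/{n}.npz',**{k:np.asarray(v) for k,v in s.items()}); return s
def load(n): return dict(np.load(f'/tmp/{n}.npz'))
def save(s,f,box=None,k=1):
    im=cv2.cvtColor(s['color'],cv2.COLOR_RGB2BGR)
    if box: im=im[box[1]:box[3],box[0]:box[2]]
    cv2.imwrite('pics/'+f,cv2.resize(im,None,fx=k,fy=k,interpolation=cv2.INTER_CUBIC))
def world(s,depth=None):
    d=s['depth'] if depth is None else depth; h,w=d.shape
    u,v=np.meshgrid(np.arange(w),np.arange(h))
    p=np.stack([(u-s['cx'])/s['fx']*d,(v-s['cy'])/s['fy']*d,d],-1)
    E=s['extrinsics']; return (p-E[:3,3])@E[:3,:3]
def ray(s,u,v,z):
    E=s['extrinsics'];R=E[:3,:3];c=-R.T@E[:3,3]
    d=R.T@np.array([(u-s['cx'])/s['fx'],(v-s['cy'])/s['fy'],1]); return c+d*(z-c[2])/d[2]
E
python3 - <<'E'
from h import *
for n in('top','scene'):
    s=snap(n); save(s,n+'0.png'); E=s['extrinsics']; print(n,s['fx'],(-E[:3,:3].T@E[:3,3]).round(3), E[:3,:3].round(2).tolist())
o=get_obs(); print(o)
E
```

```text
pics
top 397.34912138671257 [ 0.361 -0.002  1.098] [[0.03, -1.0, 0.0], [-0.99, -0.03, -0.13], [0.13, 0.0, -0.99]]
scene 484.5119427826933 [1.362 0.278 0.882] [[-0.34, 0.94, 0.02], [0.62, 0.24, -0.75], [-0.71, -0.25, -0.66]]
{'time': 0.1, 'joint_positions': array([-1.40611345e+00,  8.79149483e-02,  1.37207307e+00, -6.22987963e-06,
        1.68360230e+00, -1.03066994e-01]), 'qvel': array([ 1.20234595e-04, -4.64829205e-05, -2.48504124e-03,  5.96850824e-04,
        2.41507973e-03, -5.62482512e-04]), 'joint_torque': array([ 1.96187983e-03, -3.41255200e+01, -3.03300333e+01,  7.19825272e-02,
        3.05062300e-02, -9.64514425e-05]), 'tool_pos': array([ 0.14542984, -0.5298576 ,  0.17321803]), 'ee_rot': array([-3.13960495e+00, -1.99370037e-04,  2.67748977e-01]), 'wrist_force': array([-0.21534798,  0.39365755,  0.17407121]), 'wrist_torque': array([-0.02070748,  0.01482198,  0.00477777]), 'width': 0.09371210237521008}
```

View pics/top0.png

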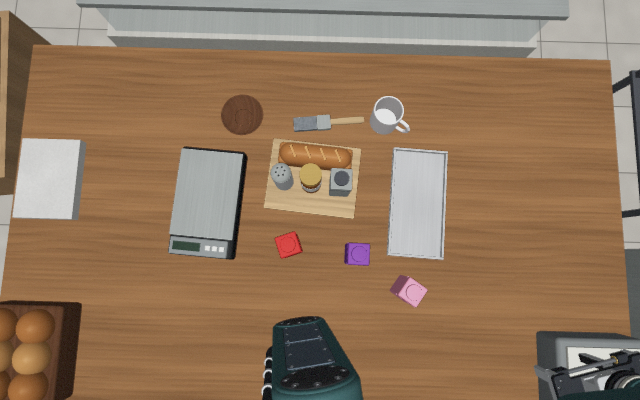

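View pics/scene0.png

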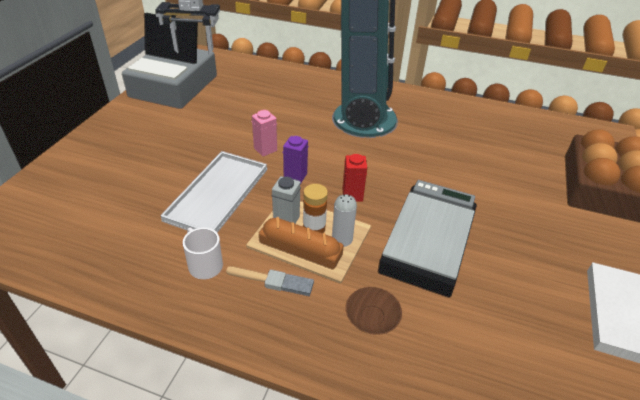

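Top view: shaker at (282,177), honey jar at (311,178), steel tin at (341,182), loaf at (315,155). The scale is at (208,203), left, and the tray at (418,203), right. Tin candidates are grey (341,182), red (288,245), purple (358,254) and pink (409,291). The grey one on the board is steel and in the front row, so it fits the description. I'll confirm it in a crop and measure.

```bash
cat >> h.py <<'E'
def rect(P):
    (c,sz,a)=cv2.minAreaRect((P[:,:2]*1000).astype(np.float32)); return np.round(c,1),np.round(sz,1),round(a,1)
E
python3 - <<'E'
from h import *
s=load('top'); save(s,'crop0.png',(255,130,375,265),4)
W=world(s); t=load('scene'); V=world(t)
def sel(W,x0,x1,y0,y1,z0,z1):
    m=(W[...,0]>x0)&(W[...,0]<x1)&(W[...,1]>y0)&(W[...,1]<y1)&(W[...,2]>z0)&(W[...,2]<z1); return m
for nm,A,S in(('top',W,s),('scene',V,t)):
    print(nm)
    for lab,z0,z1 in(('tops',.115,.16),('loaf',.045,.085),):
        m=sel(A,.3,.7,-.2,.2,z0,z1).astype(np.uint8)
        n,L,st,c=cv2.connectedComponentsWithStats(m)
        for i in range(1,n):
            if st[i,4]>25:
                P=A[L==i]; print(lab,c[i].round(0),st[i,4],rect(P),'z',np.percentile(P[:,2],[5,50,95]).round(4))
# board, tray, pan
m=sel(W,.3,.7,-.2,.2,.006,.018); print('board',rect(W[m]))
m=sel(W,.2,.75,-.4,-.13,.015,.03); print('tray rim',rect(W[m]), np.median(W[m][:,2]))
m=sel(W,.2,.75,.1,.45,.062,.076); print('pan',rect(W[m]),np.median(W[m][:,2]))
m=sel(W,.2,.75,.1,.45,.0762,.09); print('ledge',rect(W[m]))
m=sel(V,.2,.75,.1,.45,.062,.076); print('pan scene',rect(V[m]),np.median(V[m][:,2]))
m=sel(W,.25,.75,-.1,.1,-.005,.005); print('table z',np.median(W[m][:,2]))
E
```

```text
top
tops [281. 173.] 348 (array([560.4,  89.9]), array([48.6, 48.9]), 2.0) z [0.126  0.1416 0.1489]
tops [310. 175.] 431 (array([558.2,  17.3]), array([55. , 54.2]), 2.6) z [0.1305 0.1416 0.1445]
tops [341. 179.] 479 (array([551. , -60.1]), array([54.2, 54.5]), 89.1) z [0.1267 0.1332 0.1439]
tops [288. 244.] 475 (array([385.2,  67.3]), array([53.7, 53.6]), 20.7) z [0.1172 0.1214 0.1322]
tops [358. 254.] 483 (array([ 367.8, -106.8]), array([53.9, 53.6]), 88.4) z [0.1169 0.1215 0.1317]
loaf [315. 155.] 1517 (array([628.1,   7.1]), array([199.1,  59.7]), 85.2) z [0.0503 0.0704 0.0779]
loaf [285. 184.] 53 (array([547.9,  84.9]), array([21.2, 50.6]), 23.2) z [0.0471 0.0684 0.0814]
loaf [311. 188.] 50 (array([537.3,  16.1]), array([14.7, 49.9]), 1.6) z [0.0472 0.0657 0.082 ]
loaf [338. 193.] 52 (array([525.7, -57.4]), array([54.3, 12.9]), 74.9) z [0.048  0.0627 0.0811]
loaf [346. 254.] 26 (array([368.5, -80.4]), array([ 1.2, 50.8]), 88.4) z [0.0463 0.0677 0.0834]
scene
tops [295. 143.] 237 (array([ 371.1, -104.3]), array([54.3, 53.2]), 86.2) z [0.1158 0.1201 0.1294]
tops [355. 161.] 270 (a
[... 446 characters left out ...]
 0.0659 0.0829]
loaf [353. 182.] 260 (array([405.5,  63.3]), array([73. , 37.4]), 69.6) z [0.047  0.0652 0.0825]
loaf [301. 232.] 2369 (array([598.6,  11.2]), array([197.4, 127.7]), 84.7) z [0.0473 0.0664 0.0779]
loaf [343. 229.] 259 (array([577.5,  94.5]), array([27.8, 51.9]), 9.8) z [0.0475 0.0663 0.084 ]
board (array([509.3,   0. ]), array([399.8, 370.5]), 90.0)
tray rim (array([ 503.5, -276.6]), array([499.8, 201.5]), 7.0) 0.021502648634083125
pan (array([495. , 240.4]), array([266. , 295.5]), 86.1) 0.06988961763386466
ledge (array([417.6, 218.5]), array([112.1, 323.8]), 29.2)
pan scene (array([493.8, 240.2]), array([290. , 279.8]), 0.2) 0.06773844213390913
table z 0.00014852588796093974
```

View pics/crop0.png

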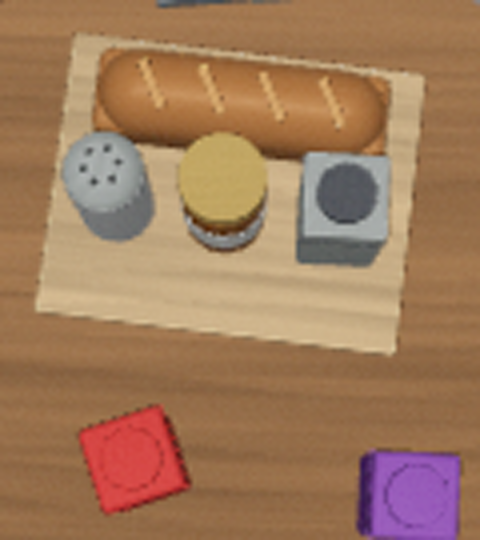

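The crop shows the grey tin with the dark round cap in the front row at crop (345,200), so that is the square_tin. Next I'll refine the scale, tray and shaker and work out the first move.

```bash
python3 - <<'E'
from h import *
for n in('top','scene'):
    s=load(n); W=world(s); hsv=cv2.cvtColor(s['color'],cv2.COLOR_RGB2HSV); x,y,z=W[...,0],W[...,1],W[...,2]
    def comp(m,lab,mn):
        k,L,st,c=cv2.connectedComponentsWithStats(m.astype(np.uint8))
        for i in range(1,k):
            if st[i,4]>mn: print(n,lab,c[i].round(),st[i,4],rect(W[L==i]),'z',np.median(W[L==i][:,2]).round(4))
    comp((z>.064)&(z<.0745)&(y>.12)&(y<.4)&(x>.3)&(x<.75)&(hsv[...,2]>90),'pan',400)
    comp((z>.012)&(z<.03)&(y<-.15)&(y>-.4)&(x>.3)&(x<.75)&(hsv[...,1]<60),'tray rim',60)
    comp((z>-.01)&(z<.03)&(y<-.15)&(y>-.4)&(x>.3)&(x<.75)&(hsv[...,1]<60),'tray all',400)
    comp((z>.006)&(z<.018)&(y<.16)&(y>-.15)&(x>.4)&(x<.75)&(hsv[...,2]>150),'board',400)
    m=(z>.05)&(z<.125)&(abs(y-.092)<.035)&(abs(x-.565)<.04)&(hsv[...,1]<70)
    P=W[m][:,:2]; # circle of known radius 26
    from scipy.optimize import least_squares
    for lab,c0,r,mm in(('shaker',(.565,.092),.026,m),('jar',(.56,.0174),.028,(z>.03)&(z<.14)&(abs(y-.0174)<.033)&(abs(x-.555)<.032))):
        P=W[mm&(z<.125)][:,:2]
        f=least_squares(lambda c:np.hypot(*(P-c).T)-r,c0,loss='soft_l1',f_scale=.001); print(n,lab,f.x.round(4),len(P),abs(f.fun).mean().round(4))
E
```

```text
top pan [206. 194.] 5387 (array([514.2, 289.4]), array([165.5, 230.3]), 86.1) z 0.0698
top tray rim [419. 202.] 885 (array([ 513.5, -278.3]), array([151.7, 300.9]), 86.6) z 0.0211
top tray all [417. 203.] 6085 (array([ 516.6, -281.6]), array([157.8, 307.4]), 86.8) z 0.0067
top board [311. 189.] 3052 (array([575.,  12.]), array([250.3, 200.3]), 84.5) z 0.012
top shaker [0.5626 0.0913] 103 0.0002
top jar [0.5584 0.0167] 124 0.0004
scene pan [430. 233.] 5156 (array([503.6, 291.3]), array([165. , 261.6]), 86.0) z 0.0677
scene tray rim [213. 191.] 813 (array([ 515. , -276.9]), array([154.5, 304.9]), 86.9) z 0.0182
scene tray rim [202. 248.] 89 (array([ 721.6, -204. ]), array([10.2, 47.1]), 33.7) z 0.0229
scene tray all [214. 193.] 4579 (array([ 501.8, -285.4]), array([173. , 330.2]), 86.9) z 0.0047
scene board [317. 252.] 1634 (array([577.7,  13.4]), array([251.7, 202.3]), 85.0) z 0.0098
scene shaker [0.5631 0.092 ] 490 0.0009
scene jar [0.5589 0.0176] 535 0.001
```

```bash
cat > go.py <<'E'
# usage: go.py x y z(mm) [yaw deg] -> shift in current tool axes
import sys; from h import *
from scipy.spatial.transform import Rotation as R
o=get_obs(); r=R.from_euler('xyz',o['ee_rot']); a=[float(v) for v in sys.argv[1:]]
d=np.array(a[:3])-o['tool_pos']*1000; yaw=np.degrees(o['ee_rot'][2])
print('shift',r.inv().apply(d).round(1),'turn',round(-((a[3]-yaw+180)%360-180),2) if len(a)>3 else '', 'pos',(o['tool_pos']*1000).round(1),'rot',np.degrees(o['ee_rot']).round(2),'F',o['wrist_force'].round(1),'w',round(o['width']*1000,1),'t',round(o['time'],2))
E
python3 -m creep '[[[0,0,-10,-10.5],[0,0,-10,-10.5],[0,0,-10,-10.5],[0,0,-10,-10.5],[0,0,-10,-10.5],[0,0,-10,-10.5],[0,0,-10,-10.5],[0,0,0,0]]]' 1; python3 go.py 552.5 -59 200 89
```

```text
time: 1.1
tool_pos: [0.1456, -0.5306, 0.2447]
ee_rot: [3.141, 0.001, 1.548]
wrist_force: [-0.7, -0.1, -0.4]
width: 0.0939
shift [480.7 396.3  44.3] turn -0.28 pos [ 145.6 -530.6  244.7] rot [1.7999e+02 6.0000e-02 8.8720e+01] F [-0.7 -0.1 -0.4] w 93.9 t 1.1
```

```bash
python3 -m creep '[[[30,25,0,0],[35,30,0,0],[40,33,0,0],[40,33,0,0],[40,33,0,0],[40,33,0,0],[40,33,0,0],[40,33,0,0]]]' | head -1
python3 -m creep '[[[40,33,0,0],[40,33,0,0],[40,33,5,0],[30,25,10,0],[20,20,10,0],[10,10,10,0],[0,0,5,0],[0,0,0,0]]]' |head -1; python3 go.py 552.5 -59 90 89
```

```text
time: 2.1
time: 3.1
shift [ -4.6  -8.7 113.7] turn -0.25 pos [561.4 -54.5 203.7] rot [-1.7992e+02  2.0000e-02  8.8750e+01] F [-0.4 -0.9 -0.3] w 94.0 t 3.1
```

```bash
python3 -m creep '[[[-4.6,-8.7,10,-0.2],[0,0,0,0]]]' | head -1
python3 - <<'E'
from h import *
s=snap('wrist'); save(s,'w1.png'); W=world(s); z=W[...,2]
m=(z>.126)&(z<.16)
k,L,st,c=cv2.connectedComponentsWithStats(m.astype(np.uint8))
for i in range(1,k):
    if st[i,4]>150: print(c[i].round(),st[i,4],rect(W[L==i]),np.median(W[L==i][:,2]))
E
python3 go.py 552.5 -59 90 89
```

```text
time: 3.35
[328.  19.] 2397 (array([562.4,  82.1]), array([29.9, 51. ]), 89.8) 0.14182997598806185
[106.  45.] 1995 (array([386.2,  69.4]), array([36.8, 37.5]), 48.5) 0.13006042435212395
[325. 106.] 3897 (array([558.4,  18.4]), array([54.9, 54.8]), 37.6) 0.14219374026896417
[318. 194.] 3426 (array([551.2, -58. ]), array([53.4, 54.1]), 88.5) 0.132785643048206
[126. 245.] 1207 (array([ 368.3, -104.8]), array([37.8, 37.4]), 24.4) 0.1300925695839177
shift [  0.   -0.7 104.9] turn -0.07 pos [553.1 -59.  194.9] rot [1.7995e+02 2.0000e-02 8.8930e+01] F [-0.4  0.4  0.1] w 94.3 t 3.4
```

View pics/w1.png

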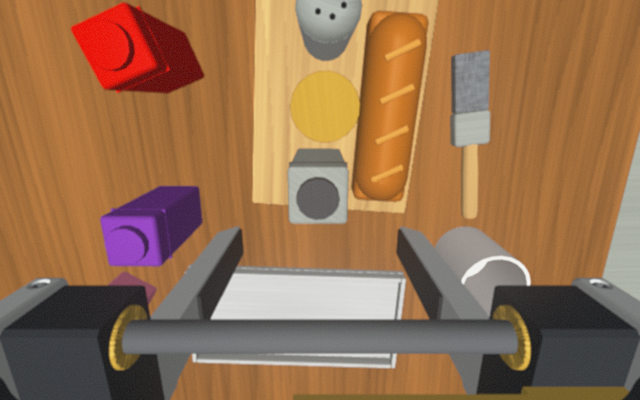

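Wrist view: the tin at (318,190) is centred between the fingers, square to the jaws, and the loaf at (392,110) is lower. All three views agree within 2 mm. Descend and grip.

```bash
python3 -m creep '[[[0,-1,15,-0.3],[0.5,0,20,0],[0,0,20,0],[0,0,20,0],[0,0,15,0],[0,0,10,0],[0,0,5,0],[0,0,0,0]]]' | tail -2; python3 go.py 552 -58.5 90 89.2
python3 -m creep '[[[0,0,0,0],[0,0,0,0],[0,0,0,0],[0,0,0,0],[0,0,0,0],[0,0,0,0],[0,0,0,0],[0,0,0,0]]]' 0.4; python3 go.py 552 -58.5 90 89
```

```text
wrist_force: [-0.2, 0.3, 0.3]
width: 0.0939
shift [-0.8 -0.5 -0.7] turn 0.14 pos [552.5 -57.7  89.3] rot [1.7999e+02 1.0000e-02 8.9340e+01] F [-0.2  0.3  0.3] w 93.9 t 4.4
time: 5.4
tool_pos: [0.5522, -0.0577, 0.0894]
ee_rot: [-3.141, 0.0, 1.559]
wrist_force: [-2.3, 0.3, 2.4]
width: 0.0538
shift [-0.8 -0.2 -0.6] turn 0.34 pos [552.2 -57.7  89.4] rot [-1.7997e+02  1.0000e-02  8.9340e+01] F [-2.3  0.3  2.4] w 53.8 t 5.4
```

Gripped (53.8 mm) at (552.2, -57.7, 89.4, yaw 89.3). Lift and go to the near tray slot.

```bash
python3 -m creep '[[[0,0,-5,0],[0,0,-10,0],[0,0,-15,0],[0,0,-15,0],[0,0,-10,0],[0,0,0,0]]]' | tail -2; python3 go.py 419 -272 130 89.3
```

```text
wrist_force: [-0.3, 0.3, -3.5]
width: 0.0541
shift [-215.7 -131.9   15.7] turn 0.04 pos [553.3 -57.8 145.9] rot [1.7983e+02 4.0000e-02 8.9340e+01] F [-0.3  0.3 -3.5] w 54.1 t 6.15
```

```bash
python3 -m creep '[[[-10,-6,0,0],[-20,-12,0,0],[-30,-18,0,0],[-35,-22,0,0],[-40,-25,0,0],[-35,-22,0,0],[-25,-16,0,0],[-12,-8,0,0]]]' | tail -1; python3 go.py 419 -272 86 89.3
```

```text
width: 0.0534
shift [-7.7 -0.2 57.5] turn -0.1 pos [ 419.4 -264.3  143.5] rot [-1.7992e+02 -4.0000e-02  8.9200e+01] F [-0.2  0.2 -4. ] w 53.4 t 7.15
```

```bash
python3 -m creep '[[[-8,0,10,0],[0,0,15,0],[0,0,15,0],[0,0,10,0],[0,0,6,0],[0,0,2,0],[0,0,0,0],[0,0,0,0]]]' | tail -4; python3 go.py 419 -272 83.4 89.3
```

```text
tool_pos: [0.4213, -0.2714, 0.0869]
ee_rot: [3.141, 0.001, 1.559]
wrist_force: [0.8, 0.2, -3.8]
width: 0.0536
shift [-0.6 -2.3  3.5] turn 0.04 pos [ 421.3 -271.4   86.9] rot [1.7994e+02 5.0000e-02 8.9340e+01] F [ 0.8  0.2 -3.8] w 53.6 t 8.15
```

Lower the last 3.5 mm, release, lift.

```bash
python3 -m creep '[[[0,0,2,0],[0,0,1.5,0],[0,0,0,0],[0,0,0,0]]]' | tail -4
python3 -m creep '[[[0,0,0,0],[0,0,0,0],[0,0,0,0],[0,0,0,0]]]' 1 | tail -1;  python3 go.py 419 -272 83.4 89.3
python3 -m creep '[[[0,0,-10,0],[0,0,-25,0],[0,0,-30,0],[0,0,-30,0],[0,0,-15,0],[0,0,0,0]]]' | tail -2; python3 go.py 558.7 17.2 200 89.3
```

```text
tool_pos: [0.4211, -0.2713, 0.0833]
ee_rot: [3.141, 0.001, 1.559]
wrist_force: [-1.4, 0.9, 0.1]
width: 0.0536
width: 0.0906
shift [-0.8 -2.1 -0.5] turn 0.05 pos [ 421.1 -271.2   82.9] rot [1.7998e+02 2.0000e-02 8.9350e+01] F [0.1 0.1 0.3] w 90.6 t 9.15
wrist_force: [0.9, -0.3, 0.4]
width: 0.0942
shift [290.4 133.8  -6.1] turn 0.04 pos [ 421.6 -271.6  194.1] rot [1.7987e+02 1.0000e-01 8.9340e+01] F [ 0.9 -0.3  0.4] w 94.2 t 9.9
```

```bash
python3 -m creep '[[[20,9,0,0],[40,18,0,0],[50,23,0,0],[55,26,0,0],[55,26,0,0],[40,18,0,0],[20,9,0,0],[10,4.5,0,0]]]' | tail -1
python3 -m creep '[[[0,0,5,0],[0,0,0,0]]]' | tail -1; python3 go.py 558.7 17.2 90 89.3
```

```text
width: 0.0941
width: 0.0938
shift [ 0.9  1.9 96.6] turn -0.03 pos [557.   16.4 186.6] rot [-1.7988e+02  2.0000e-02  8.9270e+01] F [ 0.8 -0.4  0.3] w 93.8 t 11.15
```

```bash
python3 -m creep '[[[0.9,1.9,12,0],[0,0,20,0],[0,0,20,0],[0,0,20,0],[0,0,15,0],[0,0,8,0],[0,0,2,0],[0,0,0,0]]]' | tail -1; python3 go.py 558.7 17.2 90 89.3
python3 -m creep '[[[0,0,0,0],[0,0,0,0],[0,0,0,0],[0,0,0,0],[0,0,0,0],[0,0,0,0],[0,0,0,0]]]' 0.4|tail -2; python3 go.py 558.7 17.2 90 89.3
python3 -m creep '[[[0,0,-5,0],[0,0,-10,0],[0,0,-15,0],[0,0,-15,0],[0,0,-10,0],[0,0,0,0]]]' | tail -2; python3 go.py 514 -277.5 130 89.3
```

```text
width: 0.0942
shift [-0.9 -1.4  1.3] turn 0.04 pos [560.1  18.1  91.3] rot [1.7994e+02 1.0000e-02 8.9340e+01] F [0.3 0.8 0.4] w 94.2 t 12.15
wrist_force: [-1.9, -0.5, 1.7]
width: 0.0547
shift [-1.  -0.7  0.8] turn 0.04 pos [559.4  18.2  90.8] rot [-179.96    0.     89.34] F [-1.9 -0.5  1.7] w 54.7 t 13.03
wrist_force: [0.8, 0.2, -4.5]
width: 0.0558
shift [-296.2  -43.3   17.4] turn 0.05 pos [560.7  18.1 147.5] rot [1.7982e+02 1.0000e-02 8.9350e+01] F [ 0.8  0.2 -4.5] w 55.8 t 13.78
```

```bash
python3 -m creep '[[[-15,-2,0,0],[-30,-4,0,0],[-45,-6.5,0,0],[-55,-8,0,0],[-55,-8,0,0],[-45,-6.5,0,0],[-30,-4.5,0,0],[-15,-2.5,0,0]]]' | tail -1
python3 -m creep '[[[-6,-1,5,0],[0,0,10,0],[0,0,15,0],[0,0,15,0],[0,0,8,0],[0,0,4,0],[0,0,0,0],[0,0,0,0]]]' | tail -1; python3 go.py 514 -277.5 84.8 89.3
```

```text
width: 0.0557
width: 0.0547
shift [0.1 0.2 4.7] turn 0.04 pos [ 513.8 -277.6   89.5] rot [1.7993e+02 5.0000e-02 8.9340e+01] F [ 0.7 -0.2 -4.7] w 54.7 t 15.78
```

```bash
python3 -m creep '[[[0,0,2.5,0],[0,0,2,0],[0,0,0,0],[0,0,0,0]]]' | tail -4
python3 -m creep '[[[0,0,0,0],[0,0,0,0],[0,0,0,0],[0,0,0,0]]]' 1 | tail -1;  python3 go.py 514 -277.5 84.8 89.3
python3 -m creep '[[[0,0,-10,0],[0,0,-25,0],[0,0,-30,0],[0,0,-30,0],[0,0,-15,0],[0,0,0,0]]]' | tail -2; python3 go.py 563 91.7 200 89.3
```

```text
tool_pos: [0.5135, -0.2775, 0.0848]
ee_rot: [3.141, 0.001, 1.559]
wrist_force: [-1.0, 0.5, -2.0]
width: 0.0555
width: 0.0915
shift [-0.1  0.5 -0.3] turn 0.04 pos [ 513.5 -277.4   84.5] rot [1.7997e+02 2.0000e-02 8.9340e+01] F [-0.3 -0.3 -0.1] w 91.5 t 16.77
wrist_force: [-0.1, -0.5, -0.4]
width: 0.0939
shift [370.   44.8  -4.7] turn 0.04 pos [ 514.  -277.7  195.8] rot [1.7986e+02 1.0000e-01 8.9340e+01] F [-0.1 -0.5 -0.4] w 93.9 t 17.52
```

```bash
python3 -m creep '[[[20,2.4,0,0],[45,5.4,0,0],[58,7,0,0],[60,7.2,0,0],[60,7.2,0,0],[55,6.6,0,0],[40,5,0,0],[20,2.5,0,0]]]' | tail -1
python3 -m creep '[[[11,1.3,0,0],[0,0,0,0]]]' | tail -1; python3 go.py 563 91.7 90 89.3
```

```text
width: 0.0936
width: 0.0937
shift [  0.8   1.1 103.8] turn 0.04 pos [562.   90.9 193.8] rot [-1.7995e+02  3.0000e-02  8.9340e+01] F [ 0.1 -0.2  0.2] w 93.7 t 18.77
```

```bash
python3 -m creep '[[[0.8,0.8,14,0],[0,0,20,0],[0,0,20,0],[0,0,20,0],[0,0,18,0],[0,0,9,0],[0,0,3,0],[0,0,0,0]]]' | tail -1; python3 go.py 563 91.7 90 89.3
python3 -m creep '[[[0,0,0,0],[0,0,0,0],[0,0,0,0],[0,0,0,0],[0,0,0,0],[0,0,0,0],[0,0,0,0]]]' 0.4|tail -2; python3 go.py 563 91.7 90 89.3
python3 -m creep '[[[0,0,-5,0],[0,0,-10,0],[0,0,-15,0],[0,0,-15,0],[0,0,-10,0],[0,0,0,0]]]' | tail -2; python3 go.py 609 -283 130 89.3
```

```text
width: 0.094
shift [-0.2 -0.3  0.7] turn 0.04 pos [563.3  91.9  90.7] rot [179.95   0.    89.34] F [ 0.3 -0.4 -0.5] w 94.0 t 19.77
wrist_force: [-0.6, -0.2, 0.2]
width: 0.0511
shift [-0.3  0.1  0.3] turn 0.04 pos [562.9  92.   90.3] rot [-179.99    0.     89.34] F [-0.6 -0.2  0.2] w 51.1 t 20.65
wrist_force: [0.8, -0.1, -3.1]
width: 0.0512
shift [-374.4   49.4   17. ] turn 0.04 pos [563.8  92.  146.9] rot [ 1.7983e+02 -1.0000e-02  8.9340e+01] F [ 0.8 -0.1 -3.1] w 51.2 t 21.4
```

```bash
python3 -m creep '[[[-15,-2,0,0],[-30,-4,0,0],[-45,-5,0,0],[-50,-5,0,0],[-50,-4,0,0],[-45,0,0,0],[-40,8,0,0],[-30,16,0,0]]]' | tail -1
python3 -m creep '[[[-25,20,0,0],[-20,18,0,0],[-15,10,0,0],[0,0,0,0]]]' | tail -1; python3 go.py 609 -283 84.3 89.3
```

```text
width: 0.0512
width: 0.0516
shift [-7.9 -0.5 59.1] turn -0.07 pos [ 609.8 -275.2  143.4] rot [-1.7984e+02 -4.0000e-02  8.9230e+01] F [ 0.7  1.  -2.7] w 51.6 t 22.9
```

```bash
python3 -m creep '[[[-8,0,8,0],[0,0,12,0],[0,0,15,0],[0,0,12,0],[0,0,6,0],[0,0,3,0],[0,0,0,0],[0,0,0,0]]]' | tail -1; python3 go.py 609 -283 84.3 89.3
```

```text
width: 0.0515
shift [-1.2 -2.1  5.7] turn 0.04 pos [ 611.1 -281.8   90. ] rot [1.7993e+02 4.0000e-02 8.9340e+01] F [-0.1  0.4 -2.8] w 51.5 t 23.9
```

```bash
python3 -m creep '[[[0,0,3,0],[0,0,2.5,0],[0,0,0,0],[0,0,0,0]]]' | tail -4
python3 -m creep '[[[0,0,0,0],[0,0,0,0],[0,0,0,0],[0,0,0,0]]]' 1 | tail -1;  python3 go.py 609 -283 84.3 89.3
python3 -m creep '[[[0,0,-10,0],[0,0,-25,0],[0,0,-30,0],[0,0,-30,0],[0,0,-15,0],[0,0,0,0]]]' | tail -2; python3 go.py 629 7.5 160 85.1
```

```text
tool_pos: [0.6108, -0.2818, 0.0844]
ee_rot: [3.141, 0.001, 1.559]
wrist_force: [-0.9, 0.1, 0.5]
width: 0.051
width: 0.0878
shift [-1.4 -1.8 -0.5] turn 0.05 pos [ 610.8 -281.6   83.8] rot [1.7999e+02 1.0000e-02 8.9350e+01] F [ 0.3 -0.9  0.8] w 87.8 t 24.9
wrist_force: [0.1, -0.5, -0.3]
width: 0.0939
shift [289.7  14.2  35.2] turn 4.24 pos [ 611.4 -282.   195.6] rot [1.7983e+02 1.0000e-01 8.9340e+01] F [ 0.1 -0.5 -0.3] w 93.9 t 25.65
```

```bash
python3 -m creep '[[[20,1,0,0],[40,2,0,0],[55,3,0,0],[55,3,0,0],[50,2,0,0],[40,2,0,0],[20,1,0,0],[8,0.5,0,4.2]]]' | tail -1
python3 -m creep '[[[0,0,0,0],[0,0,0,0]]]' | tail -1
python3 - <<'E'
from h import *
s=snap('wrist'); W=world(s); z=W[...,2]
for n in('wrist','top','scene'):
    s=snap(n);W=world(s);z=W[...,2]
    m=(z>.04)&(z<.09)&(abs(W[...,0]-.63)<.06)&(abs(W[...,1]-.007)<.13)
    k,L,st,c=cv2.connectedComponentsWithStats(m.astype(np.uint8)); i=st[1:,4].argmax()+1
    print(n,st[i,4],rect(W[L==i]),W[L==i][:,2].max())
save(load('scene'),'s1.png')
E
python3 go.py 629 7.5 17 85.1
```

```text
width: 0.0938
width: 0.0939
wrist 8979 (array([629. ,   9.5]), array([197.8,  60.1]), 85.1) 0.07895173348492103
top 608 (array([628.8,  27.3]), array([145.,  59.]), 85.9) 0.07927783096028537
scene 1903 (array([635. ,   8.5]), array([199.4,  60.5]), 86.9) 0.07982857167680361
shift [  2.1   0.4 176.7] turn 0.0 pos [628.5   5.5 193.7] rot [-1.7999e+02  1.0000e-02  8.5100e+01] F [-0.4  0.1  0.4] w 94.2 t 27.1
```

View pics/s1.png

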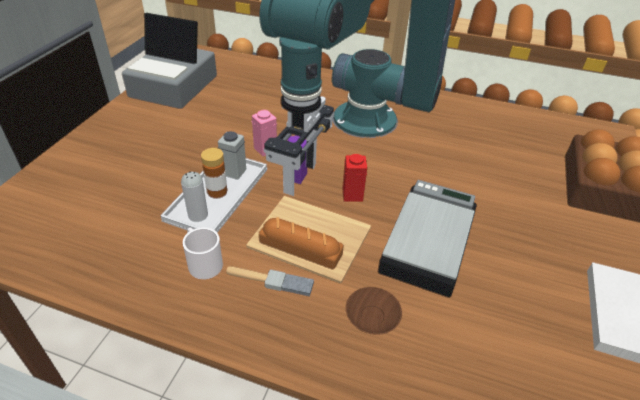

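The shaker, jar and tin stand upright in the tray at (195,195), (213,173) and (232,155), and the loaf lies free on the board at (300,240). Next I grasp the loaf.

```bash
python3 -m creep '[[[2.5,0.4,15,0],[0,0,30,0],[0,0,35,0],[0,0,35,0],[0,0,30,0],[0,0,20,0],[0,0,10,0],[0,0,0,0]]]' | tail -2; python3 go.py 629 8.5 17 85.1
```

```text
wrist_force: [-0.5, -0.3, -0.8]
width: 0.0938
shift [-0.1  0.1  1.3] turn 0.04 pos [628.9   8.6  18.3] rot [-179.96    0.     85.14] F [-0.5 -0.3 -0.8] w 93.8 t 28.1
```

```bash
python3 -m creep '[[[0,0,2,0],[0,0,0,0],[0,0,0,0],[0,0,0,0],[0,0,0,0],[0,0,0,0],[0,0,0,0]]]' 0.4|tail -2; python3 go.py 629 8.5 17 85.1
python3 -m creep '[[[0,0,-10,0],[0,0,-20,0],[0,0,-30,0],[0,0,-30,0],[0,0,-25,0],[0,0,-15,0],[0,0,0,0]]]' | tail -2; python3 go.py 515.5 290 145 176
```

```text
wrist_force: [-1.7, 1.0, 3.5]
width: 0.0593
shift [-0.2 -0.1  0.3] turn 0.05 pos [629.1   8.7  17.3] rot [1.7999e+02 1.0000e-02 8.5150e+01] F [-1.7  1.   3.5] w 59.3 t 28.98
wrist_force: [-0.1, -0.0, -2.9]
width: 0.0591
shift [ 270.7 -138.     3.2] turn -90.85 pos [630.1   8.6 148.7] rot [179.8    0.    85.15] F [-0.1 -0.  -2.9] w 59.1 t 29.85
```

```bash
python3 -m creep '[[[15,-8,0,0],[30,-15,0,0],[40,-20,0,0],[50,-25,0,0],[50,-25,0,0],[45,-23,0,0],[28,-15,0,0],[12,-7,0,0]]]' | tail -1
python3 -m creep '[[[0,0,0,-5],[0,0,0,-10],[0,0,0,-10],[0,0,0,-10],[0,0,0,-10],[0,0,0,-10],[0,0,0,-10],[0,0,0,-10]]]' | tail -1
python3 -m creep '[[[0,0,0,-10],[0,0,0,-5.8],[0,0,0,0],[0,0,0,0]]]' | tail -2; python3 go.py 515.5 290 75.3 176
```

```text
width: 0.0591
width: 0.0593
wrist_force: [-0.6, -0.1, -3.5]
width: 0.0592
shift [-1.2  1.2 70.9] turn -0.17 pos [514.3 288.9 146.2] rot [-1.7996e+02 -4.0000e-02  1.7583e+02] F [-0.6 -0.1 -3.5] w 59.2 t 32.35
```

```bash
python3 -m creep '[[[-1.2,1.2,12,0],[0,0,18,0],[0,0,18,0],[0,0,12,0],[0,0,5,0],[0,0,0,0],[0,0,0,0]]]' | tail -2; python3 go.py 515.5 290 75.3 176
```

```text
wrist_force: [0.3, -0.2, -3.0]
width: 0.0595
shift [ 0.8 -0.8  7.3] turn -0.06 pos [516.3 290.7  82.6] rot [1.7996e+02 9.0000e-02 1.7594e+02] F [ 0.3 -0.2 -3. ] w 59.5 t 33.23
```

```bash
python3 -m creep '[[[0,0,4,0],[0,0,2.5,0],[0,0,0.5,0],[0,0,0,0],[0,0,0,0]]]' | tail -4
python3 -m creep '[[[0,0,0,0],[0,0,0,0],[0,0,0,0],[0,0,0,0]]]' 1 | tail -2;  python3 go.py 515.5 290 75.3 176
python3 -m creep '[[[0,0,-10,0],[0,0,-25,0],[0,0,-35,0],[0,0,-40,0],[0,0,-25,0],[0,0,0,0]]]' | tail -2
python3 - <<'E'
from h import *
s=snap('wrist'); save(s,'w2.png')
for n in('wrist','top','scene'):
    s=snap(n);W=world(s);z=W[...,2]
    m=(z>.09)&(z<.14)&(abs(W[...,0]-.515)<.13)&(abs(W[...,1]-.29)<.06)
    k,L,st,c=cv2.connectedComponentsWithStats(m.astype(np.uint8)); i=st[1:,4].argmax()+1
    print(n,st[i,4],rect(W[L==i]),W[L==i][:,2].max())
E
python3 go.py 611 -281.7 195 89.3
```

```text
tool_pos: [0.5158, 0.2905, 0.0752]
ee_rot: [3.141, 0.0, 3.071]
wrist_force: [-1.2, 0.7, -0.1]
width: 0.0594
wrist_force: [0.1, -0.6, -0.1]
width: 0.093
shift [ 0.3 -0.5 -0.6] turn -0.06 pos [515.8 290.5  74.7] rot [-1.8000e+02  1.0000e-02  1.7594e+02] F [ 0.1 -0.6 -0.1] w 93.0 t 34.35
wrist_force: [-0.1, 0.3, 0.3]
width: 0.0941
wrist 11081 (array([516.3, 291. ]), array([ 60. , 197.4]), 85.9) 0.1371643705292358
top 1232 (array([515.8, 287.8]), array([ 59.8, 199.5]), 86.2) 0.13815011088865428
scene 1756 (array([519.9, 290.2]), array([ 60.2, 200.7]), 85.8) 0.13626781157091192
shift [-136.3 -563.6   13.3] turn 86.64 pos [515.  290.1 207.7] rot [-1.7990e+02 -1.7000e-01  1.7594e+02] F [-0.2  0.1 -0. ] w 94.4 t 35.3
```

View pics/w2.png

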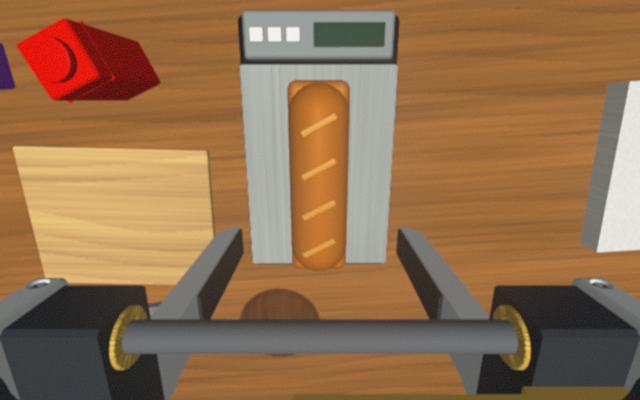

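```bash
python3 - <<'E'
from h import *
s=load('wrist');W=world(s);z=W[...,2]
m=(z>.062)&(z<.077)&(abs(W[...,0]-.515)<.17)&(abs(W[...,1]-.29)<.1)
hsv=cv2.cvtColor(s['color'],cv2.COLOR_RGB2HSV); m&=(hsv[...,1]<60)&(hsv[...,2]>100)
k,L,st,c=cv2.connectedComponentsWithStats(m.astype(np.uint8))
for i in range(1,k):
    if st[i,4]>300: print(st[i],rect(W[L==i]),np.median(W[L==i][:,2]))
s=load('top');W=world(s)
P=W[(W[...,2]>.076)&(W[...,2]<.084)&(abs(W[...,1]-.29)<.1)&(W[...,0]<.42)&(W[...,0]>.33)]; print('ledge',rect(P))
E
```

```text
[  240    66   159   200 18283] (array([514.6, 291.1]), array([164.5, 229.1]), 85.9) 0.0702111451411399
ledge (array([384.8, 270.6]), array([94.9, 69.5]), 86.1)
```

The wrist view shows the loaf at (318,175) lengthwise along the pan. Measured loaf centre is (516.3, 291.0) against pan centre (514.6, 291.1), with both at 85.9°. Now I return the shaker, then the jar, then the tin.

```bash
python3 -m creep '[[[0,0,0,10.6],[0,-30,0,10.6],[0,0,0,10.6],[0,0,0,10.6],[0,0,0,10.6],[0,0,0,10.6],[0,0,0,10.6],[0,0,0,10.6]]]' | tail -1
python3 -m creep '[[[0,0,0,1.8],[0,0,0,0]]]' | tail -1;python3 go.py 610.8 -281.7 195 89.3
```

```text
width: 0.0941
width: 0.0938
shift [-542.   108.1   14. ] turn 0.17 pos [507.8 261.3 208.8] rot [-1.7991e+02  4.0000e-02  8.9470e+01] F [0.4 0.3 0.6] w 93.8 t 36.55
```

```bash
python3 -m creep '[[[-20,4,0,0],[-40,8,0,0],[-55,11,0,0],[-55,11,0,0],[-55,11,0,0],[-55,11,0,0],[-55,11,0,0],[-55,11,0,0]]]' | tail -1
python3 -m creep '[[[-55,11,0,0],[-45,9,0,0],[-30,6,0,0],[-15,3,0,0],[-7,1,0,0],[0,0,0,0],[0,0,0,0]]]' | tail -1;python3 go.py 610.8 -281.7 84.3 89.34
```

```text
width: 0.0939
width: 0.0943
shift [ -1.1   0.7 125.9] turn 0.1 pos [ 610.1 -280.6  210.2] rot [179.97   0.    89.44] F [-0.2  0.6  0.4] w 94.3 t 38.42
```

```bash
python3 -m creep '[[[-1.1,0.7,15,0.1],[0,0,25,0],[0,0,30,0],[0,0,25,0],[0,0,18,0],[0,0,9,0],[0,0,3,0],[0,0,0,0]]]' | tail -1; python3 go.py 610.8 -281.7 84.3 89.34
python3 -m creep '[[[0,0,0,0],[0,0,0,0],[0,0,0,0],[0,0,0,0],[0,0,0,0],[0,0,0,0],[0,0,0,0]]]' 0.4|tail -2; python3 go.py 610.8 -281.7 84.3 89.34
python3 -m creep '[[[0,0,-5,0],[0,0,-10,0],[0,0,-15,0],[0,0,-15,0],[0,0,-15,0],[0,0,-5,0],[0,0,0,0]]]' | tail -2; python3 go.py 562.9 92 130 89.34
```

```text
width: 0.0942
shift [ 1.4 -0.3  1.3] turn -0.09 pos [ 611.1 -283.1   85.6] rot [1.7992e+02 5.0000e-02 8.9250e+01] F [-0.3  0.8 -0. ] w 94.2 t 39.42
wrist_force: [-1.0, 0.2, -0.5]
width: 0.051
shift [1.2 0.3 0.5] turn -0.1 pos [ 610.5 -282.9   84.8] rot [-179.99    0.     89.24] F [-1.   0.2 -0.5] w 51.0 t 40.3
wrist_force: [-0.3, -0.4, -4.0]
width: 0.0514
shift [374.3 -52.9  20.2] turn -0.1 pos [ 610.8 -283.   150.5] rot [1.7995e+02 3.0000e-02 8.9240e+01] F [-0.3 -0.4 -4. ] w 51.4 t 41.17
```

```bash
python3 -m creep '[[[20,0,0,0],[40,-3,0,0],[55,-8,0,0],[58,-10,0,0],[58,-10,0,0],[55,-9,0,0],[40,-7,0,0],[25,-4,0,0]]]' | tail -1
python3 -m creep '[[[15,-1,10,0],[4,0,15,0],[0,0,15,0],[0,0,8,0],[0,0,3,0],[0,0,0,0],[0,0,0,0]]]' | tail -1;python3 go.py 562.9 90.8 90.8 89.34
```

```text
width: 0.051
width: 0.051
shift [ 3.2 -1.2  8.7] turn -0.12 pos [564.1  87.6  99.5] rot [179.92   0.    89.22] F [-0.4  0.1 -3.6] w 51.0 t 43.05
```

```bash
python3 -m creep '[[[3.2,-0.8,2,0],[0,0,2,0],[0,0,0,0],[0,0,0,0]]]' | tail -1;python3 go.py 562.9 90.8 90.8 89.34
python3 -m creep '[[[0,0,2,0],[0,0,1.5,0],[0,0,0.6,0],[0,0,0,0],[0,0,0,0]]]' | tail -2;python3 go.py 562.9 90.8 90.8 89.34
```

```text
width: 0.0512
shift [-0.2  0.2  3.9] turn -0.09 pos [562.7  91.   94.7] rot [1.800e+02 1.000e-02 8.925e+01] F [-0.  -0.4 -3.5] w 51.2 t 43.55
wrist_force: [-0.2, -0.0, -1.1]
width: 0.0509
shift [-0.2  0.2  0. ] turn -0.1 pos [562.7  91.   90.8] rot [-180.      0.     89.24] F [-0.2 -0.  -1.1] w 50.9 t 44.17
```

Release and go for the jar (released in the tray at 513.5, -277.4, 84.7).

```bash
python3 -m creep '[[[0,0,0.3,0],[0,0,0,0],[0,0,0,0],[0,0,0,0],[0,0,0,0]]]' 1 | tail -1
python3 -m creep '[[[0,0,-10,0],[0,0,-25,0],[0,0,-30,0],[0,0,-30,0],[0,0,-15,0],[0,0,0,0]]]' | tail -1; python3 go.py 513.5 -277.4 200 89.34
```

```text
width: 0.0934
width: 0.0943
shift [-369.1  -45.1    1.7] turn -0.09 pos [563.5  91.1 201.9] rot [ 1.7983e+02 -1.0000e-02  8.9250e+01] F [ 0.4 -0.4 -0.7] w 94.3 t 45.55
```

```bash
python3 -m creep '[[[-20,-2.6,0,0],[-45,-5.8,0,0],[-58,-7.5,0,0],[-60,-7.8,0,0],[-60,-7.8,0,0],[-55,-7,0,0],[-40,-5,0,0],[-20,-2.5,0,0]]]' | tail -1
python3 -m creep '[[[-10,-1,0,0],[0,0,0,0],[0,0,0,0]]]' | tail -1; python3 go.py 513.5 -277.4 84.7 89.34
```

```text
width: 0.094
width: 0.094
shift [ -2.3   2.2 115.8] turn 0.01 pos [ 511.3 -275.1  200.5] rot [ 1.7999e+02 -2.0000e-02  8.9350e+01] F [1.  0.3 0.4] w 94.0 t 46.92
```

```bash
python3 -m creep '[[[-1.6,1.8,14,0],[0,0,20,0],[0,0,25,0],[0,0,25,0],[0,0,18,0],[0,0,9,0],[0,0,4,0],[0,0,0,0]]]' | tail -1; python3 go.py 513.5 -277.4 84.7 89.34
python3 -m creep '[[[0,0,0,0],[0,0,0,0],[0,0,0,0],[0,0,0,0],[0,0,0,0],[0,0,0,0],[0,0,0,0]]]' 0.4|tail -2; python3 go.py 513.5 -277.4 84.7 89.34
python3 -m creep '[[[0,0,-5,0],[0,0,-10,0],[0,0,-15,0],[0,0,-15,0],[0,0,-15,0],[0,0,-5,0],[0,0,0,0]]]' | tail -2; python3 go.py 559.4 18.2 130 89.34
```

```text
width: 0.0938
shift [0.7 0.5 1.2] turn -0.09 pos [ 513.  -278.1   85.9] rot [1.7995e+02 3.0000e-02 8.9250e+01] F [-0.2  0.7 -0.4] w 93.8 t 47.92
wrist_force: [-0.7, 0.1, 1.2]
width: 0.0552
shift [0.6 0.9 0.8] turn -0.1 pos [ 512.6 -278.    85.5] rot [-1.800e+02  1.000e-02  8.924e+01] F [-0.7  0.1  1.2] w 55.2 t 48.8
wrist_force: [-0.3, -0.0, -5.2]
width: 0.0553
shift [296.9  42.6  20.8] turn -0.1 pos [ 512.9 -278.1  151. ] rot [1.7995e+02 4.0000e-02 8.9240e+01] F [-0.3 -0.  -5.2] w 55.3 t 49.67
```

```bash
python3 -m creep '[[[15,2,0,0],[30,4.5,0,0],[45,6.5,0,0],[55,8,0,0],[55,8,0,0],[45,6.5,0,0],[30,4.5,0,0],[15,2,0,0]]]' | tail -1
python3 -m creep '[[[5.5,0.5,10,0],[0,0,15,0],[0,0,15,0],[0,0,8,0],[0,0,3,0],[0,0,0,0],[0,0,0,0]]]' | tail -1;python3 go.py 559.4 17.6 91.5 89.34
```

```text
width: 0.0554
width: 0.0554
shift [ 0.8 -0.2  8.6] turn -0.1 pos [559.6  16.8 100.1] rot [1.7991e+02 1.0000e-02 8.9240e+01] F [ 0.5 -0.4 -5.7] w 55.4 t 51.55
```

```bash
python3 -m creep '[[[0.8,0,3,0],[0,0,2.5,0],[0,0,1.5,0],[0,0,1,0],[0,0,0.6,0],[0,0,0,0],[0,0,0,0]]]' | tail -2;python3 go.py 559.4 17.6 91.5 89.34
```

```text
wrist_force: [-2.9, 0.2, 0.7]
width: 0.0558
shift [-0.1  0.4 -0. ] turn -0.1 pos [559.   17.7  91.5] rot [1.7999e+02 1.0000e-02 8.9240e+01] F [-2.9  0.2  0.7] w 55.8 t 52.42
```

```bash
python3 -m creep '[[[0,0,0.3,0],[0,0,0,0],[0,0,0,0],[0,0,0,0],[0,0,0,0]]]' 1 | tail -1
python3 -m creep '[[[0,0,-10,0],[0,0,-25,0],[0,0,-30,0],[0,0,-30,0],[0,0,-15,0],[0,0,0,0]]]' | tail -1; python3 go.py 421.1 -271.2 200 89.34
```

```text
width: 0.0939
width: 0.0941
shift [-290.7 -134.9    1.6] turn -0.1 pos [559.8  17.7 201.9] rot [1.7983e+02 1.0000e-02 8.9240e+01] F [ 0.2 -0.8 -0.1] w 94.1 t 53.8
```

```bash
python3 -m creep '[[[-20,-9,0,0.1],[-40,-18,0,0],[-50,-23,0,0],[-52,-25,0,0],[-50,-24,0,0],[-40,-18,0,0],[-25,-12,0,0],[-13,-6,0,0]]]' | tail -1
python3 -m creep '[[[0,0,0,0],[0,0,0,0]]]' | tail -1; python3 go.py 421.1 -271.2 83.4 89.34
```

```text
width: 0.0939
width: 0.0941
shift [ -1.8   1.2 116.8] turn -0.14 pos [ 419.9 -269.4  200.2] rot [-1.7998e+02 -4.0000e-02  8.9200e+01] F [ 0.6 -0.4  0.4] w 94.1 t 55.05
```

```bash
python3 -m creep '[[[-1.4,0.9,14,-0.1],[0,0,20,0],[0,0,25,0],[0,0,25,0],[0,0,18,0],[0,0,9,0],[0,0,4.5,0],[0,0,0,0]]]' | tail -1; python3 go.py 421.1 -271.2 83.4 89.34
python3 -m creep '[[[0,0,0,0],[0,0,0,0],[0,0,0,0],[0,0,0,0],[0,0,0,0],[0,0,0,0],[0,0,0,0]]]' 0.4|tail -2; python3 go.py 421.1 -271.2 83.4 89.34
python3 -m creep '[[[0,0,-5,0],[0,0,-10,0],[0,0,-15,0],[0,0,-15,0],[0,0,-15,0],[0,0,-5,0],[0,0,0,0]]]' | tail -2; python3 go.py 552.2 -57.7 130 89.34
```

```text
width: 0.0938
shift [0.6 0.1 1.9] turn -0.09 pos [ 420.9 -271.8   85.3] rot [1.7997e+02 3.0000e-02 8.9250e+01] F [-0.5  0.8  1.2] w 93.8 t 56.05
wrist_force: [-1.1, -0.5, 0.9]
width: 0.0535
shift [0.5 0.6 1.7] turn -0.1 pos [ 420.5 -271.7   85.1] rot [-1.7999e+02  1.0000e-02  8.9240e+01] F [-1.1 -0.5  0.9] w 53.5 t 56.92
wrist_force: [-0.5, -0.1, -4.0]
width: 0.0535
shift [215.8 128.5  20.5] turn -0.1 pos [ 420.9 -271.8  150.5] rot [1.7995e+02 4.0000e-02 8.9240e+01] F [-0.5 -0.1 -4. ] w 53.5 t 57.8
```

```bash
python3 -m creep '[[[10,6,0,0],[22,13,0,0],[33,19.5,0,0],[40,24,0,0],[40,24,0,0],[35,21,0,0],[22,13,0,0],[10,6,0,0]]]' | tail -1
python3 -m creep '[[[3,2,10,0],[0,0,15,0],[0,0,15,0],[0,0,8,0],[0,0,3,0],[0,0,0,0],[0,0,0,0]]]' | tail -1;python3 go.py 552.2 -58.2 91.2 89.34
```

```text
width: 0.0536
width: 0.0537
shift [ 0.3 -0.3  8.5] turn -0.1 pos [552.5 -58.5  99.7] rot [1.7992e+02 2.0000e-02 8.9240e+01] F [ 0.2 -0.1 -4.4] w 53.7 t 59.67
```

```bash
python3 -m creep '[[[0.3,0,3,0],[0,0,2.5,0],[0,0,1.5,0],[0,0,0.9,0],[0,0,0.6,0],[0,0,0,0],[0,0,0,0]]]' | tail -2;python3 go.py 552.2 -58.2 91.2 89.34
```

```text
wrist_force: [-1.9, 0.5, 1.9]
width: 0.0537
shift [-0.2  0.3 -0.1] turn -0.1 pos [551.9 -58.   91.1] rot [1.800e+02 1.000e-02 8.924e+01] F [-1.9  0.5  1.9] w 53.7 t 60.55
```

```bash
python3 -m creep '[[[0,0,0.3,0],[0,0,0,0],[0,0,0,0],[0,0,0,0],[0,0,0,0]]]' 1 | tail -1
python3 -m creep '[[[0,0,-10,0],[0,0,-25,0],[0,0,-30,0],[0,0,-35,0],[0,0,-35,0],[-15,-25,-15,0],[-20,-40,0,0],[-20,-40,0,0]]]' | tail -1
python3 -m creep '[[[-30,-50,0,0],[-30,-50,0,0],[-30,-20,0,0],[-30,0,0,0],[-30,0,0,0],[0,0,0,0]]]' | tail -4
python3 - <<'E'
from h import *
from scipy.optimize import least_squares
for n in('top','scene'):
    s=snap(n); save(s,n+'9.png'); W=world(s); x,y,z=np.moveaxis(W,-1,0); hsv=cv2.cvtColor(s['color'],cv2.COLOR_RGB2HSV)
    m=((z>.115)&(z<.16)&(x>.48)&(x<.62)&(abs(y)<.15)).astype(np.uint8)
    k,L,st,c=cv2.connectedComponentsWithStats(m)
    for i in range(1,k):
        if st[i,4]>25: print(n,c[i].round(),rect(W[L==i]))
    a=(z>.05)&(z<.125)&(abs(y-.092)<.035)&(abs(x-.565)<.04)&(hsv[...,1]<70); b=(z>.03)&(z<.125)&(abs(y-.0174)<.033)&(abs(x-.555)<.032)
    for lab,c0,r,mm in(('shaker',(.565,.092),.026,a),('jar',(.56,.0174),.028,b)):
        P=W[mm][:,:2]; f=least_squares(lambda c:np.hypot(*(P-c).T)-r,c0,loss='soft_l1',f_scale=.001); print(n,lab,f.x.round(4))
    m=(z>.09)&(z<.14)&(abs(x-.515)<.13)&(abs(y-.29)<.06); print('loaf',rect(W[m]))
E
```

```text
width: 0.0937
width: 0.0944
tool_pos: [0.324, -0.2612, 0.2405]
ee_rot: [-3.142, 0.0, 1.555]
wrist_force: [0.6, -0.0, -0.1]
width: 0.0941
top [281. 173.] (array([560.2,  90.6]), array([48.2, 47.2]), 1.7)
top [310. 174.] (array([558.1,  16.7]), array([54.4, 54. ]), 60.7)
top [341. 179.] (array([550.9, -60. ]), array([54.3, 54. ]), 89.5)
top shaker [0.5626 0.0915]
top jar [0.5589 0.0169]
loaf (array([515.5, 287.8]), array([ 60.8, 198.9]), 85.3)
scene [286. 187.] (array([553.8, -58.1]), array([54.5, 57.9]), 89.1)
scene [315. 195.] (array([562. ,  18.3]), array([55.9, 54.6]), 29.4)
scene [345. 205.] (array([569. ,  93.2]), array([45., 51.]), 6.5)
scene shaker [0.5634 0.0923]
scene jar [0.5594 0.0177]
loaf (array([522.2, 290.1]), array([ 59.9, 199.2]), 85.9)
```

View pics/scene9.png

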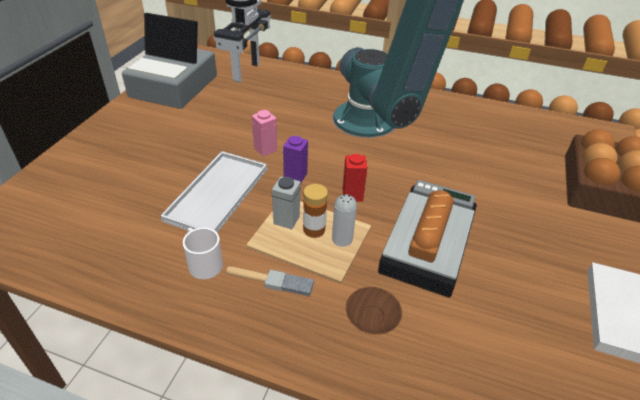

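The scene view shows the tin (287,203), jar (315,210) and shaker (344,220) upright on the board, the loaf on the pan (432,225), and the tray empty. Positions match the start within about 1 mm, and the gripper is clear of everything.

```bash
python3 -c "
from bench import ticket; print(ticket.close_job())"
```

```text
the job is handed in; nothing more can be done
None
```

The job is done and handed in, with the clock at about 63 s of the 144 s allowed. I stood the tin, jar and shaker in the tray and laid the loaf lengthwise on the scale pan. I then stood the shaker, jar and tin back on their spots on the board.

- **Front row:** the same camera fits before and after agree within about 1 mm for all three, and the tin's angle within about 0.5°. One scene-camera outline of the tin was noisier, reading 57.9 mm on a 54 mm side.
- **Loaf:** the wrist camera put it about 2 mm from the pan's middle and parallel to the pan. The scene camera's last rough outline read about 6 mm further along the pan, but it sees the loaf only from one side.
- **Bystanders:** in the last picture the mug, dish, brush and the coloured look-alikes looked unmoved. I did not measure them again. Everything was upright, and the gripper was clear.

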